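# Press a table-frame joint home with a bench locking clamp

## Task

Lay the loose pale rail in the jig's bed, between its low fences, with its tenon in the open slot of the dark leg. Then squeeze the locking clamp's handles together until they snap over centre and stay locked, pressing the joint tight; go by feel and do not force the handles or the lever. Let go, then pull the red release lever back to open the clamp, leaving the rail fully home in the leg and the other things on the bench undisturbed.

Things in the scene. Friction and masses are not known exactly. Their poses are not given: they have to be found in the camera images.
- jig: Plywood jig screwed to the bench, base 240 x 335 x 8 mm, carrying a steel locking C-clamp bolted flat on it. Origin on the bench surface by the clamp's jaw pivot. x: clamping direction, from the moving pad to the dark leg; y: from the handles to the bed; z up. In mm: base x -65 to 175, y -212 to 122; C-arm along y = 18, to z = 38; clamp plates round the origin, to z = 48.
- rail_home (a point): Rail's centre when its shoulder is tight on the dark leg: jig x 44, y 85, z 30.5 mm; jig's axes. Bed surface z = 8. Round-topped fences to z = 22 leave 2 mm each side of the rail. Leg: jig x 94 to 134, top z = 56, open-topped slot 17 wide. With the clamp open the rail can be laid with its centre 0 to 8 mm short of home (-x), tenon tip in the slot; the closing pad slides it home.
- rail_center (a point): Loose pale wooden rail, about 110 g: body 100 (x) x 30 (y) x 45 (z) mm, with a tenon 15 long, 12 wide, 22 tall in the middle of its +x end. The point is the centre of the 100 mm body, 22.5 mm above its underside; x towards the tenon, z up. It starts standing on the bench left (+y) of the jig.
- fixed_grip: Fixed handle of the clamp: bare steel bar 14 (x) x 105 (y) x 26 (z) mm, top at z = 50; origin at its centre (jig x 30, y -72.5, z 37), axes as the jig's. It does not move. More than 60 N on it is forcing it.
- handle_grip: Moving handle: blue sleeve 14 (x) x 70 (y) x 26 (z) mm, top z = 50; origin at its centre, 80 mm from its pivot; own y along it to the pivot, x to the fixed handle. At its centre the handles' outer faces are 65 mm apart open, 44 locked. Springs open with 2 N; once the pad presses the rail it stiffens to 18 to 24 N there, eases, and after dead centre snaps 2 mm onto its stop. Over 40 N is forcing it.
- handle (a joint): Moving handle, rad: 0 open, grows as the handles are squeezed (the blue handle swings to jig +x); stiffest near 0.15, dead centre about 0.232, locked on its stop at 0.26, where it stays by itself. Upright pivot at jig x 0, y -17 mm; the blue handle points to jig -y when locked.
- release_tab: Red upright tab, 8 (x) x 28 (y) x 42 (z) mm, top z = 57, on the release lever's end, clear beyond both handles' ends; origin at its centre. Lever's hinge: in the blue handle, 100 mm away. In line with that handle when open; on locking it swings about 30 mm to jig +x of it. Pull it back to jig -x (under 10 N): after about 10 mm the lock lets go and handle and tab spring open to -x.
- glue: Bystander, to be left alone: white glue bottle with a red cap, diameter 56, 150 tall mm. Origin under its middle.
- drink: Bystander, to be left alone: green drink bottle, diameter 68, 220 tall mm. Origin under its middle.
- drill: Bystander, to be left alone: red and black cordless drill lying on its side, about 180 x 190, 54 tall mm. Origin under its middle.
- tape_roll: Bystander, to be left alone: yellow roll of tape lying flat, outer diameter 90, 24 tall mm. Origin under its middle.
- tape_measure: Bystander, to be left alone: orange tape measure, 65 x 40 x 60 tall mm. Origin under its middle.
- screwdriver: Bystander, to be left alone: screwdriver lying on the bench.
- offcut: Bystander, to be left alone: dark flat offcut of wood, 160 x 45 x 18 mm. Origin under its middle.
Not all that is in view belongs to the job. What is meant by the part that bears rail_center is not pink, and is the larger of those in its own colour.

How it is judged:
By the outcome, as a careful person would: the job done as asked, in the order asked, and still so for the second after the job is handed in, with the robot touching nothing.
It also fails if it takes over 72 s, if anything falls off the work surface, if the arm or the gripper's body presses on something with over 40 N, if the wrist force passes 120 N, or if a joint passes its speed limit or range.

## Robot

A 7-joint arm with a two-finger parallel gripper is mounted at the origin on the work surface. World frame = base frame: x ahead of the robot, y to its left, z up, the work surface at z = 0. Lengths are in m, angles in rad, forces in N, time in s.
With the tool pointing down it reaches from about 0.425 to 0.925 m from the base axis. Payload 6.8 kg.
Tool frame: the origin (TCP) lies at the very end of the fingers, on their centre line; the grasp point (between the pads) lies 19 mm behind it; z points along the fingers, y is the line along which they close (so a half turn about z gives the same grasp; the last joint's range is limited). The gripper opens to 85 mm and grips with 20 to 120 N. Pads are 22 mm wide; open, the fingers measure 114 mm over their backs; the gripper's body (76 mm by 85 mm) begins 54 mm behind the grasp point. The pads swing forward as they close: fully open they stand 13 mm farther back than shut.
Start: joints at [1.193, 0.477, 0.022, 1.555, -0.011, 1.109, -0.083], TCP at [0.18, -0.651, 0.231] pointing down, gripper open.
Joint ranges: [-2.96, 2.96], [-0.34, 2.1], [-1.41, 1.46], [0.24, 2.44], [-1.37, 4.51], [0.17, 1.92], [-2.96, 2.96]. Speed limits (rad/s): [2.39, 2.39, 3.14, 3.14, 3.14, 3.14, 3.14].

## Interface

Orientations are given as a unit quaternion [w, x, y, z].
In Python, from station import get_obs, read_camera, hand_in gives the robot as it stands.
- The arm moves only by the tool arm_command, never from a script. Its argument "commands" is one flat list of numbers, 7 for each row, row after row: the shift along the tool's x, y, z in m, then the turn, a rotation vector about the tool's x, y, z in degrees, then the opening, from 0 (shut) to 1 (fully open). In form: [tx, ty, tz, rx, ry, rz, fingers, tx, ty, tz, rx, ry, rz, fingers, ...]. A call has 1 to 8 rows; each row is the pose to reach, as a shift and turn from the pose commanded when the call began, along the tool's axes at that moment; what a row does not reach only later rows make up. A row lasts 1/10 s, in which the tool goes at most 50 mm and 8.59 degrees, less where a joint would pass 70% of its speed; a pose out of reach is approached as far as the arm can. A call with a gripper value outside its range is refused whole. The fingers move at their own pace and stop on an object; "force" is the grip in N (left out, the last holds). Time passes only in rows, so rows that repeat a pose let the fingers close. It gives the time, the measured TCP pose, the force, the opening and the grip force at its end, in the units of the state.
- get_obs(): the state, without advancing time (a new reading comes with each control period).
- read_camera(name): name is "side" or "top" or "wrist"; returns a dict with "img" (420x560x3 uint8, red, green, blue), "camera_matrix" (3x3 intrinsics, pixels), "k1" (the pictures are not rectified: a ray, as slopes to the right and down, at radius r is drawn at 1 + k1 r^2 times it, then the intrinsics apply), "pose" (4x4, takes a point from camera to world coordinates). Camera axes: x right, y down, z forward; pixel columns grow to the right and rows downward; lengths in m; the calibration is good to about 2 mm. A picture is of the moment at which its call begins. There is no depth.
- hand_in(): hands the job in; it is judged then, once.
The state is a dict: "t": time; "q": joint angles; "joint_vel": joint speeds; "joint_torque": joint torques, N m; "eef_pos": TCP position; "tool_rot": TCP orientation; "contact_force": force on the tool from outside, world axes, zero at the start; "torque": the same for the moment, N m; "gripper_width": opening from 0.0 (shut) to 1.0 (fully open); "grasp_force": force on a finger pad.
Only numpy, scipy, OpenCV 4.12 (cv2) and the standard library are available. Lean on these libraries where they do the work, as an engineer would, in place of code of your own. Each camera call takes 0.05 s, during which the arm holds its last target. There are 200 camera calls.

## Working session

There is one attempt and no reset: what is moved stays moved. The work goes in short steps, Python scripts to look and compute and a tool call to move; the robot and the scene stay as the last step left them, time stands still between calls to the robot, and variables do not carry over. Pictures are saved under pics/ and viewed, at most 10 in all, crops included, and the job is handed in when it is done.

Besides the shell and the picture viewer there is one more tool, called after "Request:" as name(argument=value, ...) on one line, values as JSON. arm_command: Moves the arm, as the interface text tells. Its arguments: {"type":"object","properties":{"commands":{"type":"array","items":{"type":"number"}},"force":{"type":"number"}},"required":["commands"]}

```bash
mkdir -p pics; ls
cat > h.py <<'E'
import numpy as np,cv2
from station import get_obs,read_camera,hand_in
from scipy.spatial.transform import Rotation as R
def save(n,f):
    c=read_camera(n); cv2.imwrite('pics/'+f+'.png',c['img'][:,:,::-1]); np.savez('pics/'+f,K=c['camera_matrix'],k1=c['k1'],P=c['pose']); return c
def ray(c,u,v):
    K=c['K'];x=np.array([(u-K[0,2])/K[0,0],(v-K[1,2])/K[1,1]]);s=x.copy()
    for _ in range(30): s=x/(1+float(c['k1'])*(s@s))
    return c['P'][:3,3],c['P'][:3,:3]@np.array([s[0],s[1],1])
def at(f,u,v,z):
    o,d=ray(np.load('pics/'+f+'.npz'),u,v); return (o+d*(z-o[2])/d[2])[:3]
def proj(f,p):
    c=np.load('pics/'+f+'.npz');P=c['P'];q=P[:3,:3].T@(np.array(p)-P[:3,3]);s=q[:2]/q[2];s=s*(1+float(c['k1'])*(s@s));return c['K'][:2,:2]@s+c['K'][:2,2]
E
python3 - <<'E'
from h import *
ims=[]
for n in['top','side']:
    c=save(n,n+'0');print(n,c['camera_matrix'].tolist(),c['k1'],np.round(c['pose'],3).tolist())
o=get_obs();print(o['eef_pos'],o['tool_rot'],R.from_quat(np.roll(o['tool_rot'],-1)).as_matrix().round(3))
E
```

```text
pics
top [[506.03358378546227, 0.0, 289.6012245937694], [0.0, 506.03358378546227, 208.39601073860808], [0.0, 0.0, 1.0]] -0.028689374357115514 [[0.01, -0.998, 0.069, 0.432], [-1.0, -0.01, 0.013, 0.076], [-0.012, -0.069, -0.998, 1.514], [0.0, 0.0, 0.0, 1.0]]
side [[380.9040983892193, 0.0, 277.8756711936238], [0.0, 380.9040983892193, 213.42362691739032], [0.0, 0.0, 1.0]] -0.0188759272804112 [[-0.997, -0.019, 0.073, 0.457], [-0.071, 0.546, -0.835, 1.02], [-0.024, -0.837, -0.546, 0.682], [0.0, 0.0, 0.0, 1.0]]
[ 0.17973949 -0.65008251  0.23044966] [-7.99329308e-04  9.90913123e-01  1.34500954e-01 -1.92031711e-04] [[ 0.964  0.267 -0.001]
 [ 0.267 -0.964  0.002]
 [-0.    -0.002 -1.   ]]
```

View pics/top0.png

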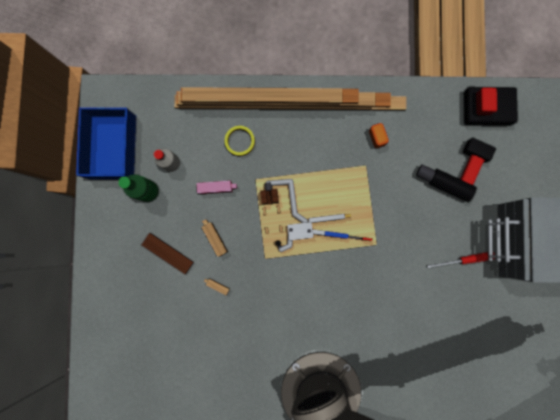

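View pics/side0.png

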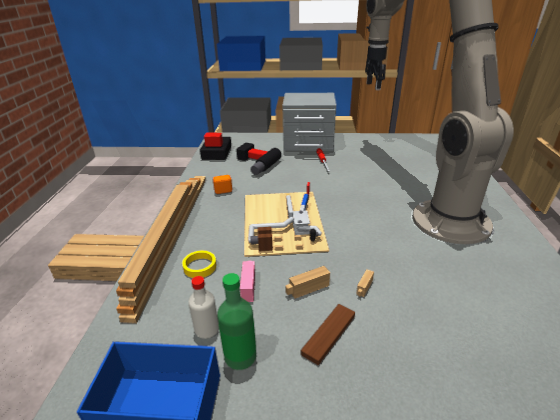

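Rail candidates in the top view are pink at (215,187), a large pale one at (214,238) and a small pale one at (217,286). I choose the large pale one; the jig is at about (315,212). Next I check both in a close crop.

Run:
```python
import cv2
a=cv2.imread('pics/top0.png')[165:300,190:385]
cv2.imwrite('pics/c1.png',cv2.resize(a,None,fx=4,fy=4,interpolation=cv2.INTER_CUBIC))
```

```text
(no output)
```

View pics/c1.png

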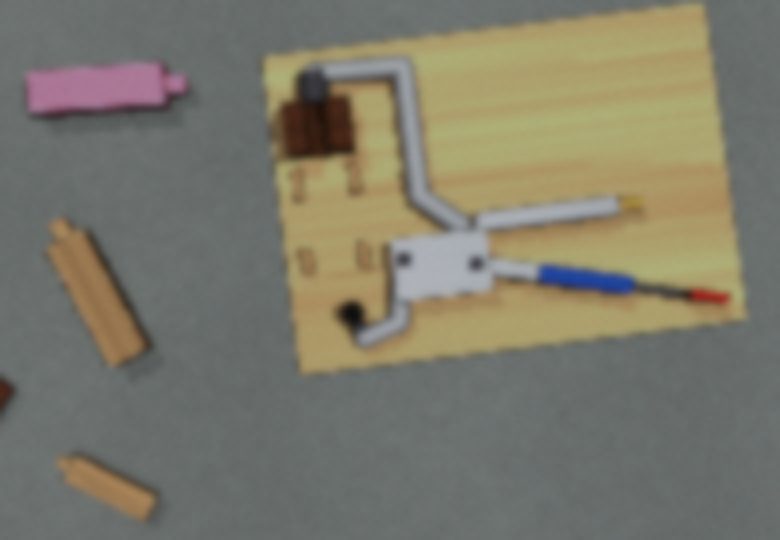

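The crop shows the large pale rail with its tenon at (62,228) and far end at (130,356). The jig corners are at (265,56), (703,5), (745,320) and (300,375). The red tab is at (710,297) and the blue grip runs from (540,274) to (633,285).

```bash
cat >> h.py <<'E'
def fit(A,B):
    a=A-A.mean(0);b=B-B.mean(0);th=np.arctan2((a[:,0]*b[:,1]-a[:,1]*b[:,0]).sum(),(a*b).sum());c,s=np.cos(th),np.sin(th);M=np.array([[c,-s],[s,c]])
    t=B.mean(0)-M@A.mean(0);return th,t,(B-(A@M.T+t))
E
python3 - <<'E'
from h import *
cr=lambda u,v,z:at('top0',(u+.5)/4-.5+190,(v+.5)/4-.5+165,z)[:2]
B=np.array([cr(*p,.008) for p in[(265,56),(703,5),(745,320),(300,375)]])
A=np.array([[175,122],[175,-212],[-65,-212],[-65,122]])/1000.
th,t,r=fit(A,B);print('jig',np.degrees(th),t,r)
# check other features
M=R.from_euler('z',th).as_matrix()[:2,:2]
for p in[(114,85,56),(44,85,8),(30,-72.5,50),(30,-20,50),(0,-17,48)]:
    w=M@(np.array(p[:2])/1000)+t;q=proj('top0',[*w,p[2]/1000]);print(p,w,(q-[190,165])*4)
B=np.array([cr(*p,.045) for p in[(48,250),(88,232),(148,347),(112,364)]])
A=np.array([[50,15],[50,-15],[-50,-15],[-50,15]])/1000.
# sign: left of tenon dir
for s in(1,-1):
    th2,t2,r2=fit(A*[1,s],B);print('rail',np.degrees(th2),t2,np.abs(r2).max())
c=cr(710,297,.05);print('tab',c,M.T@(c-t))
E
```

```text
jig 7.376962579931782 [0.46748282 0.05586061] [[-3.36503923e-05 -1.88643314e-03]
 [-1.46761136e-03  1.41473409e-03]
 [ 1.34197723e-03  1.09487517e-03]
 [ 1.59284522e-04 -6.23176120e-04]]
(114, 85, 56) [0.56962549 0.1547943 ] [315.96043961 122.98441153]
(44, 85, 8) [0.50020489 0.14580652] [330.17635547 221.95815745]
(30, -72.5, 50) [ 0.50654327 -0.01218739] [545.86388413 212.72402081]
(30, -20, 50) [0.49980244 0.03987806] [473.82024671 221.32537621]
(0, -17, 48) [0.46966556 0.03900132] [474.63184464 263.07617762]
rail 29.213426728497893 [0.44256625 0.3125655 ] 0.0034066075203872948
rail 30.034922520326685 [0.44256625 0.3125655 ] 0.029053832710120797
tab [ 0.44791155 -0.12978499] [-0.04324558 -0.1815961 ]
```

```bash
cat >> h.py <<'E'
JT=np.array([0.46748,0.05586]);JH=np.radians(7.38)
def jig(x,y): c,s=np.cos(JH),np.sin(JH); return JT+np.array([c*x-s*y,s*x+c*y])/1000
def go(*tg):
    o=get_obs();M=R.from_quat(np.roll(o['tool_rot'],-1));print('t',o['t'],'p',np.round(o['eef_pos'],4),'F',np.round(o['contact_force'],1),'g',o['gripper_width'])
    for x,y,z,h in tg:
        T=R.from_euler('z',h,degrees=True)*R.from_euler('x',180,degrees=True)
        print(np.round(M.inv().apply(np.array([x,y,z])-o['eef_pos']),4),np.round((M.inv()*T).as_rotvec(degrees=True),2))
E
python3 - <<'E'
from h import *
go((.5,-.4,.23,15.5),(.62,0,.23,20),(.4426,.3126,.2,29.2))
print(get_obs()['q'])
E
```

```text
t 0.1 p [ 0.1797 -0.6501  0.2304] F [-0.   0.3 -1. ] g 0.9975588474555246
[ 0.3753 -0.1557  0.0006] [-0.09  0.01 -0.04]
[ 0.5976 -0.5092  0.0012] [-0.09  0.01 -4.54]
[ 0.51   -0.8577  0.0318] [ -0.09  -0.   -13.74]
[ 1.19290445  0.47770377  0.02235068  1.55631147 -0.01145186  1.10934964
 -0.08310694]
```

Request:
arm_command(commands=[0.375,-0.155,0,0,0,0,0.7,0.375,-0.155,0,0,0,0,0.7,0.375,-0.155,0,0,0,0,0.7,0.375,-0.155,0,0,0,0,0.7,0.375,-0.155,0,0,0,0,0.7,0.375,-0.155,0,0,0,0,0.7,0.375,-0.155,0,0,0,0,0.7,0.375,-0.155,0,0,0,0,0.7])

```text
t: 0.9
eef_pos: [0.4966, -0.4033, 0.231]
tool_rot: [-0.0, 0.991, 0.134, -0.0]
contact_force: [0.7, -0.6, -0.2]
gripper_width: 0.697
grasp_force: 0.0
```

Run:
```python
from h import *
go((.62,0,.23,20),(.4426,.3126,.2,29.2))
print(get_obs()['q'])
```

```text
t 0.9 p [ 0.4966 -0.4033  0.231 ] F [ 0.7 -0.6 -0.2] g 0.6965028116495293
[ 0.2264 -0.3558  0.001 ] [-0.02  0.02 -4.55]
[ 0.1387 -0.7044  0.0312] [ -0.03   0.02 -13.75]
[ 0.65452333  0.42252009 -0.09463815  1.63942981  0.04396459  1.08230765
 -0.75367188]
```

Request:
arm_command(commands=[0.225,-0.355,0,0,0,-5,0.7,0.225,-0.355,0,0,0,-5,0.7,0.225,-0.355,0,0,0,-5,0.7,0.225,-0.355,0,0,0,-5,0.7,0.225,-0.355,0,0,0,-5,0.7,0.225,-0.355,0,0,0,-5,0.7,0.225,-0.355,0,0,0,-5,0.7,0.225,-0.355,0,0,0,-5,0.7])

```text
t: 1.7
eef_pos: [0.6118, -0.0203, 0.2311]
tool_rot: [0.0, 0.984, 0.177, -0.0]
contact_force: [0.2, -0.6, 0.4]
gripper_width: 0.701
grasp_force: 0.0
```

Run:
```python
from h import *
go((.4426,.3126,.2,29.2))
```

```text
t 1.7 p [ 0.6118 -0.0203  0.2311] F [ 0.2 -0.6  0.4] g 0.7011592914487176
[-0.0423 -0.371   0.0311] [-0.    0.03 -8.76]
```

Request:
arm_command(commands=[-0.042,-0.37,0.03,0,0,-8.8,0.7,-0.042,-0.37,0.03,0,0,-8.8,0.7,-0.042,-0.37,0.03,0,0,-8.8,0.7,-0.042,-0.37,0.03,0,0,-8.8,0.7,-0.042,-0.37,0.03,0,0,-8.8,0.7,-0.042,-0.37,0.03,0,0,-8.8,0.7,-0.042,-0.37,0.03,0,0,-8.8,0.7,-0.042,-0.37,0.03,0,0,-8.8,0.7])

```text
t: 2.5
eef_pos: [0.4397, 0.3143, 0.201]
tool_rot: [-0.001, 0.967, 0.255, -0.0]
contact_force: [0.6, 0.2, -0.0]
gripper_width: 0.701
grasp_force: 0.0
```

Run:
```python
from h import *
c=save('wrist','w1')
go((.4426,.3126,.02,29.2))
for z,p in[(.045,(.4426,.3126)),]: print(proj('w1',[*p,z]))
```

```text
t 2.55 p [0.4383 0.3168 0.201 ] F [-1.5  2.6  0.8] g 0.6998246008333168
[0.0017 0.0064 0.1809] [-0.21  0.02  0.57]
[288.069389   185.91400512]
```

View pics/w1.png

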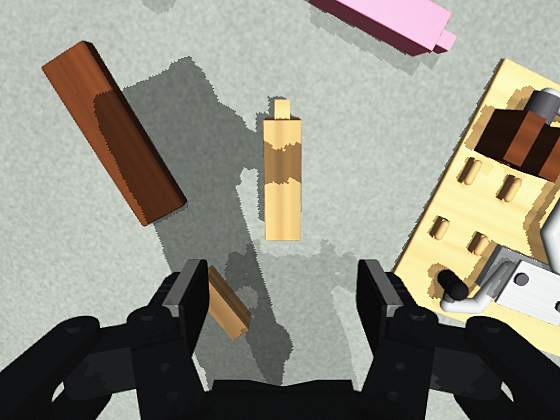

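The wrist view shows the rail's top face with corners (264,121), (300,121), (301,240) and (265,240), and the tenon pointing up.

Run:
```python
from h import *
B=np.array([at('w1',*p,.045)[:2] for p in[(264,121),(300,121),(301,240),(265,240)]])
A=np.array([[50,15],[50,-15],[-50,-15],[-50,15]])/1000.
th,t,r=fit(A,B);print(np.degrees(th),t,r)
go((*t,.02,np.degrees(th)))
```

```text
30.03265887153742 [0.4424245  0.31764722] [[-0.00023033 -0.00140013]
 [-0.00154435  0.00044772]
 [ 0.00086812  0.00029792]
 [ 0.00090656  0.00065449]]
t 2.55 p [0.4383 0.3168 0.201 ] F [-1.5  2.6  0.8] g 0.6998246008333168
[0.0041 0.0019 0.181 ] [-0.21  0.02 -0.26]
```

Request:
arm_command(commands=[0.004,0,0.05,0,0,0,0.7,0.004,0,0.1,0,0,0,0.7,0.004,0,0.12,0,0,0,0.7,0.004,0,0.12,0,0,0,0.7])

```text
t: 2.95
eef_pos: [0.4446, 0.3097, 0.0779]
tool_rot: [0.001, 0.968, 0.253, -0.003]
contact_force: [-0.6, 0.3, -0.2]
gripper_width: 0.701
grasp_force: 0.0
```

Run:
```python
from h import *
go((.4424,.3174,.02,30))
```

```text
t 2.95 p [0.4446 0.3097 0.0779] F [-0.6  0.3 -0.2] g 0.7013763798051134
[ 0.0023 -0.0079  0.0579] [ 0.06  0.42 -0.74]
```

Request:
arm_command(commands=[0.001,-0.005,0.04,0,0,0,0.7,0.001,-0.005,0.058,0,0,-0.7,0.7,0.001,-0.005,0.058,0,0,-0.7,0.7,0.001,-0.005,0.058,0,0,-0.7,0.2,0.001,-0.005,0.058,0,0,-0.7,0.2,0.001,-0.005,0.058,0,0,-0.7,0.2,0.001,-0.005,0.058,0,0,-0.7,0.2,0.001,-0.005,0.058,0,0,-0.7,0.2], force=40)

```text
t: 3.75
eef_pos: [0.4465, 0.3176, 0.0254]
tool_rot: [-0.001, 0.966, 0.258, 0.002]
contact_force: [-0.2, -0.7, 7.1]
gripper_width: 0.332
grasp_force: 41.2
```

Request:
arm_command(commands=[0,0,0,0,0,0,0.2,0,0,0,0,0,0,0.2,0,0,-0.05,0,0,0,0.2,0,0,-0.1,0,0,0,0.2,0,0,-0.1,0,0,0,0.2,0,0,-0.1,0,0,0,0.2,0,0,-0.1,0,0,0,0.2])

```text
t: 4.45
eef_pos: [0.4446, 0.3158, 0.1226]
tool_rot: [0.001, 0.966, 0.258, -0.001]
contact_force: [-0.9, -0.2, -1.7]
gripper_width: 0.345
grasp_force: 40.5
```

Run:
```python
from h import *
c=save('wrist','w2')
go((*jig(40,85),.12,7.4))
```

```text
t 4.5 p [0.4443 0.3157 0.1221] F [-0.1 -0.6 -2.6] g 0.3430179948565754
[-0.0401  0.1736  0.0023] [ 0.06  0.13 22.55]
```

View pics/w2.png

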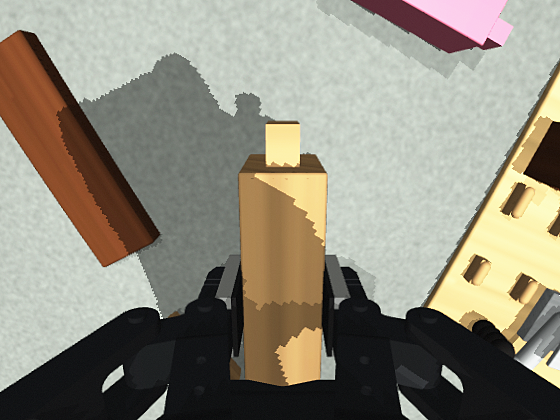

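The rail is held square: the front top edge runs from (240,172) to (327,172), with the tenon at (266–299,124). I use the edge width for depth.

Run:
```python
from h import *
o=get_obs();M=R.from_quat(np.roll(o['tool_rot'],-1))
c=np.load('pics/w2.npz')
print('cam in tool',M.inv().apply(c['P'][:3,3]-o['eef_pos']),(M.inv().as_matrix()@c['P'][:3,:3]).round(2).tolist())
for w in(85,87,89):
  o1,d1=ray(c,283.5-w/2,172);o2,d2=ray(c,283.5+w/2,172)
  s=.03/np.linalg.norm(d1-d2)
  print(w,[M.inv().apply(o1+s*d-o['eef_pos']).round(4) for d in(d1,d2)])
```

```text
cam in tool [ 0.07106562 -0.00140765 -0.14203189] [[-0.0, -0.96, -0.28], [1.0, -0.0, -0.0], [0.0, -0.28, 0.96]]
85 [array([ 0.0457, -0.016 , -0.0106]), array([ 0.0457,  0.014 , -0.0106])]
87 [array([ 0.0463, -0.016 , -0.0136]), array([ 0.0463,  0.014 , -0.0136])]
89 [array([ 0.0468, -0.016 , -0.0165]), array([ 0.0468,  0.014 , -0.0165])]
```

Request:
arm_command(commands=[-0.037,0.174,0,0,0,22.5,0.2,-0.037,0.174,0,0,0,22.5,0.2,-0.037,0.174,0,0,0,22.5,0.2,-0.037,0.174,0,0,0,22.5,0.2,-0.037,0.174,0,0,0,22.5,0.2,-0.037,0.174,0,0,0,22.5,0.2,-0.037,0.174,0,0,0,22.5,0.2,-0.037,0.174,0,0,0,22.5,0.2])

```text
t: 5.3
eef_pos: [0.4992, 0.149, 0.1229]
tool_rot: [-0.0, 0.998, 0.066, -0.0]
contact_force: [-0.1, 0.6, -2.2]
gripper_width: 0.34
grasp_force: 40.5
```

Request:
arm_command(commands=[0,0,0,0,0,0,0.2,0,0,0,0,0,0,0.2])

```text
t: 5.5
eef_pos: [0.4997, 0.1482, 0.1233]
tool_rot: [-0.0, 0.998, 0.066, -0.0]
contact_force: [0.2, 0.1, -1.6]
gripper_width: 0.34
grasp_force: 40.5
```

Run:
```python
from h import *
c=save('wrist','w3')
go((*jig(43,85),.12,7.4))
```

```text
t 5.55 p [0.4997 0.148  0.1233] F [ 0.1 -0.3 -2.8] g 0.3444271364739628
[-0.0008  0.0022  0.0033] [-0.    0.    0.12]
```

View pics/w3.png

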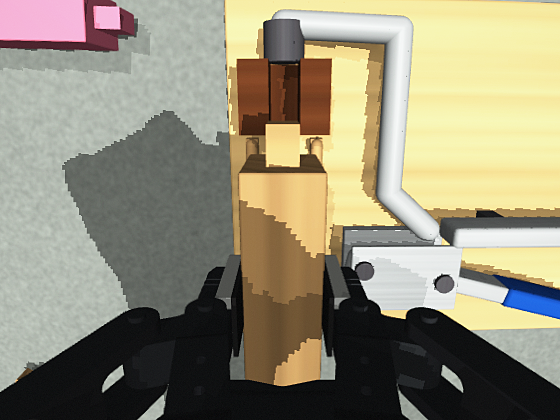

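The wrist view shows the leg's top at u 237–331 and v 58–135, with slot edges at about 270 and 300. The held rail is centred at u 283.5.

Run:
```python
from h import *
o=get_obs();M=R.from_quat(np.roll(o['tool_rot'],-1))
for p in[(237,60),(331,60),(237,135),(331,135),(270,97),(300,97)]:
  w=at('w3',*p,.056);d=w[:2]-JT;c,s=np.cos(JH),np.sin(JH)
  print(p,'tool',M.inv().apply(w-o['eef_pos']).round(4),'jig',(np.array([c*d[0]+s*d[1],-s*d[0]+c*d[1]])*1000).round(1))
```

```text
(237, 60) tool [ 0.0891 -0.0252  0.0673] jig [132.9 112.6]
(331, 60) tool [0.0891 0.0238 0.0673] jig [133.   63.7]
(237, 135) tool [ 0.0503 -0.0263  0.0673] jig [ 94.1 113.7]
(331, 135) tool [0.0504 0.025  0.0673] jig [94.2 62.3]
(270, 97) tool [ 0.0704 -0.0081  0.0673] jig [114.2  95.5]
(300, 97) tool [0.0704 0.0078 0.0673] jig [114.2  79.5]
```

Request:
arm_command(commands=[0,0.0005,0.04,0,0,0,0.2,0,0.0005,0.06,0,0,0,0.2,0,0.0005,0.075,0,0,0,0.2,0,0.0005,0.082,0,0,0,0.2,0,0.0005,0.086,0,0,0,0.2,0,0.0005,0.086,0,0,0,0.2])

```text
t: 6.15
eef_pos: [0.5001, 0.1471, 0.0374]
tool_rot: [-0.0, 0.998, 0.065, 0.0]
contact_force: [-0.7, 0.3, -1.5]
gripper_width: 0.346
grasp_force: 40.4
```

Request:
arm_command(commands=[0,0,0.002,0,0,0,0.2,0,0,0.004,0,0,0,0.2,0,0,0.005,0,0,0,0.2,0,0,0.005,0,0,0,0.2])

```text
t: 6.55
eef_pos: [0.5004, 0.1471, 0.0334]
tool_rot: [0.0, 0.998, 0.065, 0.001]
contact_force: [-2.4, -0.5, 8.8]
gripper_width: 0.344
grasp_force: 41.5
```

Request:
arm_command(commands=[0,0,0,0,0,0,0.6,0,0,0,0,0,0,0.6,0,0,0,0,0,0,0.6,0,0,0,0,0,0,0.6,0,0,-0.05,0,0,0,0.6,0,0,-0.1,0,0,0,0.6,0,0,-0.15,0,0,0,0.6,0,0,-0.15,0,0,0,0.6])

```text
t: 7.35
eef_pos: [0.504, 0.1488, 0.1891]
tool_rot: [-0.002, 0.998, 0.065, 0.006]
contact_force: [0.7, 1.0, -0.4]
gripper_width: 0.6
grasp_force: 0.0
```

Run:
```python
from h import *
c=save('wrist','w4')
go((*jig(4.5,-60),.18,-82.6))
print(get_obs()['q'])
```

```text
t 7.4 p [0.5023 0.1478 0.1859] F [-0.6 -0.8 -0.4] g 0.6009608322258551
[-0.042   0.1467  0.0054] [-0.39 -0.28 90.04]
[-0.12889516  0.29811101 -0.32977723  1.94963348  0.12265892  0.9052504
 -1.96133574]
```

View pics/w4.png

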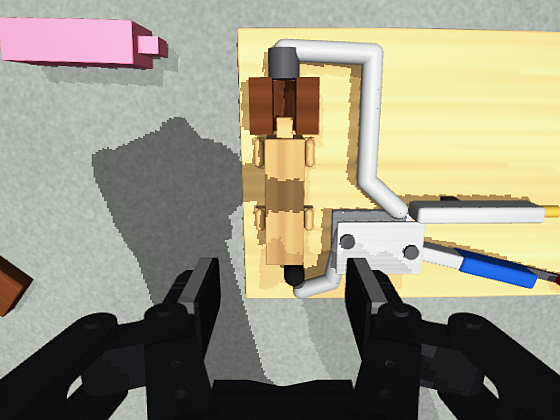

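The rail is laid well: the tenon tip is in the slot at (285,125), it sits between the fences, and there is a small shoulder gap. Next I locate the handles in an enlarged crop.

Run:
```python
import cv2
a=cv2.imread('pics/w4.png')[190:310,330:560]
cv2.imwrite('pics/c2.png',cv2.resize(a,None,fx=3.4,fy=3.4,interpolation=cv2.INTER_CUBIC))
```

```text
(no output)
```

View pics/c2.png

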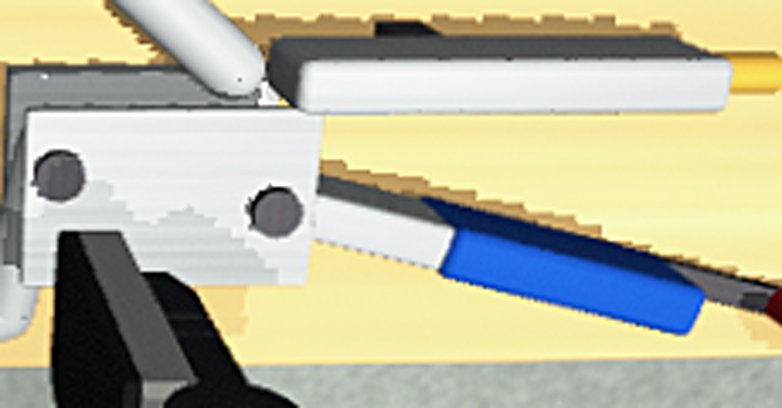

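In the crop, the fixed bar's top face is at (300,60), (733,60), (728,112) and (300,112). The blue top face is at (455,228), (703,298), (688,335) and (440,270), and the pivot bolt is at (275,212).

Run:
```python
from h import *
o=get_obs();M=R.from_quat(np.roll(o['tool_rot'],-1))
for p in[(300,60),(733,60),(728,112),(300,112),(455,228),(703,298),(688,335),(440,270),(275,212)]:
  w=at('w4',(p[0]+.5)/3.4-.5+330,(p[1]+.5)/3.4-.5+190,.05);d=w[:2]-JT;c,s=np.cos(JH),np.sin(JH)
  print(p,w.round(4),'jig',(np.array([c*d[0]+s*d[1],-s*d[0]+c*d[1]])*1000).round(1))
go((*jig(4.5,-94),.15,97.4))
```

```text
(300, 60) [0.5075 0.0445 0.05  ] jig [ 38.2 -16.4]
(733, 60) [ 0.5209 -0.0577  0.05  ] jig [  38.3 -119.5]
(728, 112) [ 0.5084 -0.0606  0.05  ] jig [  25.6 -120.7]
(300, 112) [0.4952 0.0417 0.05  ] jig [ 25.7 -17.6]
(455, 228) [ 0.4715 -0.0023  0.05  ] jig [ -3.4 -58.2]
(703, 298) [ 0.461  -0.0699  0.05  ] jig [ -22.5 -123.9]
(688, 335) [ 0.4508 -0.0693  0.05  ] jig [ -32.6 -122. ]
(440, 270) [ 0.4604 -0.0015  0.05  ] jig [-14.4 -56. ]
(275, 212) [0.4701 0.042  0.05  ] jig [  0.9 -14.1]
t 7.4 p [0.5023 0.1478 0.1859] F [-0.6 -0.8 -0.4] g 0.6009608322258551
[-0.0423  0.1807  0.0354] [  0.28  -0.39 -89.96]
```

```bash
sed -i 's/^JT=.*/JT=np.array([0.4683,0.0588]);JH=np.radians(7.38)/' h.py
```

Request:
arm_command(commands=[-0.04,0.18,0,0,0,-90,1,-0.04,0.18,0,0,0,-90,1,-0.04,0.18,0,0,0,-90,1,-0.04,0.18,0,0,0,-90,1,-0.04,0.18,0,0,0,-90,1,-0.04,0.18,0,0,0,-90,1,-0.04,0.18,0,0,0,-90,1,-0.04,0.18,0,0,0,-90,1])

```text
t: 8.2
eef_pos: [0.4827, -0.037, 0.181]
tool_rot: [-0.001, 0.806, 0.591, -0.001]
contact_force: [-0.9, 1.3, 0.5]
gripper_width: 1.001
grasp_force: 0.0
```

Run:
```python
from h import *
go((*jig(5,-94),.12,97.4))
```

```text
t 8.2 p [ 0.4827 -0.037   0.181 ] F [-0.9  1.3  0.5] g 1.001401315133402
[0.0039 0.0017 0.0609] [ -0.15   0.   -24.88]
```

Request:
arm_command(commands=[0.004,0.002,0,0,0,-25,1,0.004,0.002,0.02,0,0,-25,1,0.004,0.002,0.04,0,0,-25,1,0.004,0.002,0.06,0,0,-25,1,0.004,0.002,0.06,0,0,-25,1,0.004,0.002,0.06,0,0,-25,1])

```text
t: 8.8
eef_pos: [0.4861, -0.0334, 0.1217]
tool_rot: [-0.001, 0.661, 0.75, -0.001]
contact_force: [0.5, 0.9, 0.9]
gripper_width: 1.002
grasp_force: 0.0
```

Run:
```python
from h import *
go((*jig(5,-94),.02,97.4))
c=save('wrist','w5')
```

```text
t 8.8 p [ 0.4861 -0.0334  0.1217] F [0.5 0.9 0.9] g 1.001998435506939
[-0.0003 -0.0006  0.1017] [-0.12 -0.04 -0.22]
```

View pics/w5.png

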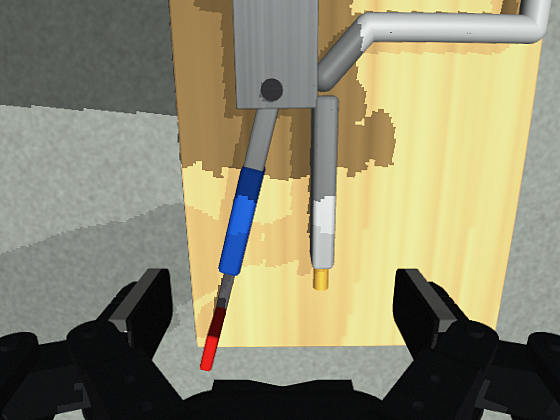

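The fingers (inner edges at u 172 and 393) straddle both handles evenly: the blue outer face is at about 229 and the fixed outer face at about 336. I descend.

Request:
arm_command(commands=[0,0,0.04,0,0,0,1,0,0,0.07,0,0,0,1,0,0,0.09,0,0,0,1,0,0,0.1,0,0,0,1,0,0,0.1,0,0,0,0.85,0,0,0.1,0,0,0,0.85], force=30)

```text
t: 9.45
eef_pos: [0.4873, -0.0334, 0.0232]
tool_rot: [0.0, 0.661, 0.75, 0.0]
contact_force: [-1.5, 0.1, -0.9]
gripper_width: 0.848
grasp_force: 0.6
```

Request:
arm_command(commands=[0,0,0,0,0,0,0.79,0,0,0,0,0,0,0.79])

```text
t: 9.65
eef_pos: [0.4876, -0.0336, 0.0234]
tool_rot: [0.001, 0.661, 0.75, 0.001]
contact_force: [-0.6, 0.0, 0.2]
gripper_width: 0.79
grasp_force: 0.2
```

Request:
arm_command(commands=[0,0.001,0,0,0,0,0.765,0,0.002,0,0,0,0,0.74,0,0.003,0,0,0,0,0.715,0,0.003,0,0,0,0,0.715])

```text
t: 10.05
eef_pos: [0.4898, -0.0333, 0.0223]
tool_rot: [0.0, 0.661, 0.75, -0.0]
contact_force: [-2.5, -0.3, 1.7]
gripper_width: 0.712
grasp_force: 1.7
```

Request:
arm_command(commands=[0,0.001,0,0,0,0,0.69,0,0.002,0,0,0,0,0.665,0,0.003,0,0,0,0,0.64,0,0.003,0,0,0,0,0.64])

```text
t: 10.45
eef_pos: [0.4903, -0.0333, 0.0221]
tool_rot: [-0.001, 0.662, 0.75, -0.002]
contact_force: [-9.4, -0.5, 12.4]
gripper_width: 0.644
grasp_force: 17.4
```

Run:
```python
from h import *
go((*jig(12,-94),.02,97.4))
```

```text
t 10.45 p [ 0.4903 -0.0333  0.0221] F [-9.4 -0.5 12.4] g 0.6435607865922292
[0.0002 0.002  0.0021] [-0.28  0.05 -0.26]
```

Request:
arm_command(commands=[0,0,-0.001,0,0,0,0.625,0,0.0005,-0.002,0,0,0,0.61,0,0.001,-0.002,0,0,0,0.6,0,0.001,-0.002,0,0,0,0.6])

```text
t: 10.85
eef_pos: [0.492, -0.0334, 0.0233]
tool_rot: [-0.001, 0.662, 0.75, -0.001]
contact_force: [-5.3, -2.9, -11.2]
gripper_width: 0.607
grasp_force: 21.4
```

Request:
arm_command(commands=[0,0.001,0.001,0,0,0,0.585,0,0.002,0.001,0,0,0,0.57,0,0.0025,0.001,0,0,0,0.555,0,0.0025,0.001,0,0,0,0.555])

```text
t: 11.25
eef_pos: [0.4982, -0.0318, 0.0241]
tool_rot: [0.001, 0.661, 0.75, 0.002]
contact_force: [0.4, -0.6, -0.4]
gripper_width: 0.556
grasp_force: 0.0
```

Request:
arm_command(commands=[0,0,0,0,0,0,0.54,0,0,0,0,0,0,0.53,0,0,0,0,0,0,0.53])

```text
t: 11.55
eef_pos: [0.4971, -0.0318, 0.0236]
tool_rot: [0.0, 0.661, 0.75, 0.001]
contact_force: [-1.2, 0.1, 1.2]
gripper_width: 0.532
grasp_force: 0.4
```

Run:
```python
from h import *
go((*jig(15,-94),.02,97.4))
c=save('wrist','w6')
```

```text
t 11.55 p [ 0.4971 -0.0318  0.0236] F [-1.2  0.1  1.2] g 0.5323289950534056
[-0.0004 -0.0019  0.0036] [ 0.1  -0.02 -0.19]
```

View pics/w6.png

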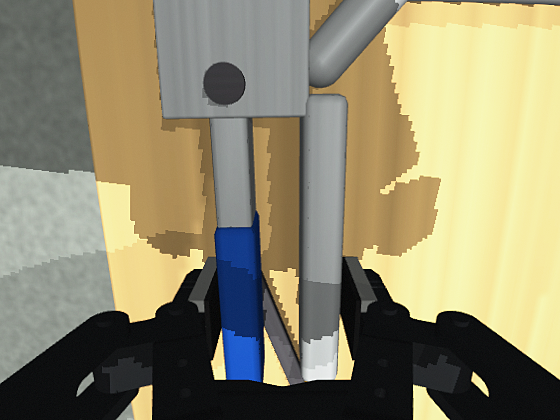

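The handle is parallel to the fixed bar with the lever swung aside (262,270 to 300,380), and the pads feel about 0 N: it is locked. I let go, lift, and find the red tab by colour.

Request:
arm_command(commands=[0,0,0,0,0,0,0.75,0,0,0,0,0,0,0.75,0,0,-0.05,0,0,0,0.75,0,0,-0.1,0,0,0,0.75,-0.05,0,-0.13,0,0,0,0.4,-0.1,0,-0.13,0,0,0,0.1,-0.14,0,-0.13,0,0,0,0,-0.14,0,-0.13,0,0,0,0])

```text
t: 12.4
eef_pos: [0.5138, -0.1795, 0.1537]
tool_rot: [0.002, 0.665, 0.747, -0.001]
contact_force: [-0.7, 0.6, -0.5]
gripper_width: 0.069
grasp_force: 0.0
```

Request:
arm_command(commands=[0,0,0,0,0,0,0,0,0,0,0,0,0,0,0,0,0,0,0,0,0])

```text
t: 12.7
eef_pos: [0.5138, -0.1693, 0.1532]
tool_rot: [-0.0, 0.66, 0.751, 0.0]
contact_force: [0.6, 0.2, 0.2]
gripper_width: -0.002
grasp_force: 0.0
```

```bash
cat >> h.py <<'E'
def tj(w):
    d=np.array(w[:2])-JT;c,s=np.cos(JH),np.sin(JH);return (np.array([c*d[0]+s*d[1],-s*d[0]+c*d[1]])*1000).round(1)
def blobs(c,f,name,zs):
    h=cv2.cvtColor(c['img'],cv2.COLOR_RGB2HSV)
    if name=='red': m=((h[...,0]<6)|(h[...,0]>174))&(h[...,1]>190)&(h[...,2]>50)
    else: m=(abs(h[...,0].astype(int)-110)<10)&(h[...,1]>180)&(h[...,2]>60)
    n,l,st,ce=cv2.connectedComponentsWithStats(m.astype(np.uint8))
    for i in range(1,n):
        if st[i,4]>8:
            r=cv2.minAreaRect(np.argwhere(l==i)[:,::-1].astype(np.float32));B=cv2.boxPoints(r)
            print(f,name,st[i],'c',tj(at(f,*ce[i],zs)),'box',[tj(at(f,*b,zs)).tolist() for b in B])
E
python3 - <<'E'
from h import *
c=save('wrist','w7');blobs(c,'w7','red',.057);blobs(c,'w7','blue',.05)
c=save('top','t7')
for n in('red','blue'):blobs(c,'t7',n,.055)
o=get_obs();print(o['eef_pos'],tj(o['eef_pos']))
E
```

```text
w7 red [299 110  25  45 574] c [  33.4 -180.4] box [[25.0, -168.3], [32.3, -165.9], [42.1, -192.9], [34.6, -195.4]]
w7 blue [ 248    0   24   52 1149] c [   1.6 -117.7] box [[-5.2, -103.9], [8.1, -103.6], [8.6, -132.5], [-5.1, -132.7]]
t7 red [480  88  18  24 395] c [ 318.5 -590.3] box [[355.4, -571.0], [349.5, -620.9], [281.3, -610.5], [287.2, -560.7]]
t7 red [155 151   8   8  49] c [272.5 389.3] box [[275.2, 402.8], [286.8, 388.3], [270.3, 375.1], [258.6, 389.6]]
t7 red [461 155  24  30 373] c [ 120.7 -511.9] box [[97.4, -468.7], [168.9, -519.4], [145.3, -553.2], [74.0, -502.4]]
t7 red [360 211   7   4  10] c [  32.8 -180.5] box [[32.7, -171.8], [36.5, -190.6], [33.0, -191.3], [29.1, -172.5]]
t7 red [461 253  27  10 159] c [-135.  -483.6] box [[-127.6, -444.2], [-124.3, -519.6], [-142.6, -520.1], [-145.8, -444.7]]
t7 blue [  77  109   51   68 2479] c [318.8 541.8] box [[239.0, 637.2], [442.0, 612.4], [418.5, 468.3], [216.5, 494.5]]
t7 blue [326 224  21   6  54] c [  1.1 -99.6] box [[2.9, -69.4], [7.5, -128.1], [-1.0, -128.7], [-5.6, -70.1]]
[ 0.51383227 -0.16974165  0.15326549] [  15.8 -232.5]
```

Request:
arm_command(commands=[0.03,0.04,0,0,0,0,0,0.05,0.049,0,0,0,0,0,0.05,0.049,0,0,0,0,0,0.05,0.049,0,0,0,0,0])

```text
t: 13.2
eef_pos: [0.556, -0.1145, 0.1532]
tool_rot: [-0.0, 0.66, 0.751, -0.0]
contact_force: [0.5, -0.1, 0.5]
gripper_width: 0.0
grasp_force: 0.0
```

Run:
```python
from h import *
go((*jig(64,-182),.025,97.4))
```

```text
t 13.2 p [ 0.556  -0.1145  0.1532] F [ 0.5 -0.1  0.5] g 2.9104280461502026e-05
[ 0.0011 -0.0006  0.1282] [-0.03  0.   -0.07]
```

Request:
arm_command(commands=[0,0,0.045,0,0,0,0,0,0,0.09,0,0,0,0,0,0,0.115,0,0,0,0,0,0,0.125,0,0,0,0,0,0,0.125,0,0,0,0,0,0,0.125,0,0,0,0])

```text
t: 13.8
eef_pos: [0.557, -0.116, 0.0295]
tool_rot: [0.001, 0.662, 0.75, 0.0]
contact_force: [-0.2, -0.3, 0.1]
gripper_width: 0.003
grasp_force: 0.0
```

Request:
arm_command(commands=[0,-0.002,0,0,0,0,0,0,-0.004,0,0,0,0,0,0,-0.006,0,0,0,0,0,0,-0.008,0,0,0,0,0,0,-0.01,0,0,0,0,0,0,-0.01,0,0,0,0,0])

```text
t: 14.4
eef_pos: [0.5463, -0.1168, 0.0285]
tool_rot: [0.0, 0.661, 0.75, 0.0]
contact_force: [0.9, 0.6, 0.7]
gripper_width: -0.001
grasp_force: 0.4
```

Slowly on to contact and through the pull.

Request:
arm_command(commands=[0,-0.0015,0,0,0,0,0,0,-0.003,0,0,0,0,0,0,-0.0045,0,0,0,0,0,0,-0.006,0,0,0,0,0,0,-0.0075,0,0,0,0,0,0,-0.0075,0,0,0,0,0])

```text
t: 15.0
eef_pos: [0.5381, -0.1177, 0.0282]
tool_rot: [-0.0, 0.661, 0.75, -0.0]
contact_force: [1.5, -0.5, 0.5]
gripper_width: -0.001
grasp_force: 0.8
```

Request:
arm_command(commands=[0,-0.001,0,0,0,0,0,0,-0.002,0,0,0,0,0,0,-0.003,0,0,0,0,0,0,-0.004,0,0,0,0,0,0,-0.005,0,0,0,0,0,0,-0.005,0,0,0,0,0])

```text
t: 15.6
eef_pos: [0.5331, -0.1183, 0.0281]
tool_rot: [-0.0, 0.661, 0.75, -0.0]
contact_force: [0.2, 0.4, 0.2]
gripper_width: -0.001
grasp_force: 0.0
```

Run:
```python
from h import *
o=get_obs();print(tj(o['eef_pos']))
c=save('top','t8')
for n in('red','blue'):blobs(c,'t8',n,.055)
c=save('wrist','w8')
for n in('red','blue'):blobs(c,'w8',n,.055)
```

```text
[  41.5 -184. ]
t8 red [480  88  18  24 396] c [ 318.6 -589.9] box [[287.2, -560.7], [355.4, -571.0], [349.5, -620.9], [281.3, -610.5]]
t8 red [155 151   8   8  48] c [272.3 389.4] box [[275.2, 402.8], [286.8, 388.3], [270.3, 375.1], [258.6, 389.6]]
t8 red [461 155  24  30 373] c [ 120.9 -512. ] box [[96.5, -469.6], [168.6, -518.9], [144.8, -554.3], [72.9, -504.9]]
t8 red [462 253  26  10 157] c [-135.  -483.6] box [[-127.4, -446.5], [-124.3, -519.2], [-142.6, -519.6], [-145.7, -447.0]]
t8 blue [  77  109   51   68 2503] c [319.  542.3] box [[239.1, 637.3], [442.0, 612.5], [418.4, 468.2], [216.5, 494.4]]
t8 blue [326 230  22   3  43] c [ -12.4 -101.3] box [[-10.8, -68.8], [-5.1, -69.5], [-12.2, -129.5], [-17.9, -128.7]]
w8 red [  68  242   63  106 4347] c [ -22.4 -175.9] box [[-45.9, -187.1], [-15.9, -152.8], [-2.4, -164.6], [-31.7, -200.9]]
w8 blue [  65    0   60  157 7256] c [ -14.1 -105.4] box [[-26.5, -127.9], [-16.9, -83.6], [-1.3, -85.1], [-9.3, -129.3]]
w8 blue [122  19   4   6  10] c [ -3.3 -90.7] box [[-3.9, -90.0], [-3.0, -89.9], [-2.9, -91.2], [-3.7, -91.3]]
w8 blue [123  27   6  12  21] c [ -3.  -93.8] box [[-3.9, -94.9], [-3.2, -91.8], [-2.1, -92.0], [-2.7, -95.0]]
w8 blue [122  43   5   8  10] c [ -3.6 -97.3] box [[-4.4, -97.6], [-3.2, -96.2], [-2.4, -96.7], [-3.5, -98.1]]
w8 blue [126 108   4   6   9] c [  -4.6 -115.1] box [[-5.3, -114.6], [-4.3, -114.4], [-4.1, -115.6], [-5.1, -115.8]]
```

The clamp let go. I lift clear and check how far it opened and where the rail's shoulder lies, by numbers.

Request:
arm_command(commands=[0,0.01,0,0,0,0,0,0,0.01,-0.05,0,0,0,0,0,0.01,-0.1,0,0,0,0,0,0.01,-0.15,0,0,0,0,0,0.01,-0.17,0,0,0,0,0,0.01,-0.17,0,0,0,0])

```text
t: 16.3
eef_pos: [0.5468, -0.117, 0.2025]
tool_rot: [0.003, 0.661, 0.75, 0.002]
contact_force: [0.2, -0.2, 0.1]
gripper_width: -0.001
grasp_force: 0.0
```

Request:
arm_command(commands=[0.19,0.042,0,0,0,0,0,0.19,0.042,0,0,0,0,0,0.19,0.042,0,0,0,0,0,0.19,0.042,0,0,0,0,0,0.19,0.042,0,0,0,0,0,0.19,0.042,0,0,0,0,0,0.19,0.042,0,0,0,0,0])

```text
t: 17.0
eef_pos: [0.5614, 0.0752, 0.1973]
tool_rot: [-0.0, 0.662, 0.75, -0.001]
contact_force: [0.4, 0.0, -0.1]
gripper_width: -0.001
grasp_force: 0.0
```

Run:
```python
from h import *
o=get_obs();print(tj(o['eef_pos']),o['t'])
c=save('wrist','w9');im=c['img']
g=lambda f,im,x,y,z:[int(v) for v in im[tuple(np.clip(np.round(proj(f,[*jig(x,y),z]))[::-1].astype(int),0,[419,559]))]]
for y in(73,97,85):
    print(y,[(x,g('w9',im,x,y+1,.0545)) for x in range(82,104)])
print('rear',[(x,g('w9',im,x,86,.053)) for x in range(-20,8,2)])
print('side',[(y,g('w9',im,50,y,.053)) for y in range(64,108,2)])
a=save('top','t9')
for f,i in(('t9',a),('top0',{'img':cv2.imread('pics/top0.png')[:,:,::-1].copy()})): 
    print(f);blobs(i,f,'red',.055);blobs(i,f,'blue',.055)
```

```text
[94.4  4.3] 17.0
73 [(82, [156, 120, 75]), (83, [153, 117, 72]), (84, [155, 117, 74]), (85, [156, 120, 76]), (86, [154, 117, 73]), (87, [155, 118, 73]), (88, [157, 119, 76]), (89, [155, 118, 75]), (90, [158, 121, 76]), (91, [149, 114, 71]), (92, [98, 75, 47]), (93, [78, 55, 33]), (94, [64, 33, 18]), (95, [65, 36, 19]), (96, [66, 37, 20]), (97, [70, 38, 21]), (98, [70, 38, 20]), (99, [72, 37, 20]), (100, [73, 40, 22]), (101, [75, 40, 23]), (102, [77, 44, 25]), (103, [78, 42, 24])]
97 [(82, [161, 122, 75]), (83, [161, 125, 77]), (84, [161, 124, 78]), (85, [162, 126, 79]), (86, [159, 123, 76]), (87, [159, 121, 75]), (88, [159, 123, 77]), (89, [161, 123, 76]), (90, [160, 122, 76]), (91, [167, 128, 81]), (92, [163, 126, 79]), (93, [54, 28, 18]), (94, [66, 36, 21]), (95, [65, 36, 17]), (96, [64, 34, 17]), (97, [69, 40, 22]), (98, [70, 38, 22]), (99, [71, 39, 19]), (100, [75, 43, 24]), (101, [77, 43, 26]), (102, [75, 41, 22]), (103, [77, 42, 25])]
85 [(82, [141, 106, 67]), (83, [140, 106, 67]), (84, [139, 104, 65]), (85, [139, 106, 66]), (86, [140, 106, 66]), (87, [139, 108, 67]), (88, [140
[... 1905 characters left out ...]
8  49] c [272.5 389.3] box [[275.2, 402.8], [286.8, 388.3], [270.3, 375.1], [258.6, 389.6]]
top0 red [461 155  24  30 372] c [ 120.9 -512.1] box [[95.8, -470.6], [167.8, -520.0], [144.8, -554.3], [72.9, -504.9]]
top0 red [363 238   7   2   9] c [ -43.3 -179.6] box [[-43.4, -171.9], [-40.5, -172.2], [-42.6, -189.4], [-45.4, -189.0]]
top0 red [462 253  26  10 158] c [-135.  -483.6] box [[-127.4, -446.5], [-124.3, -519.6], [-142.6, -520.1], [-145.7, -447.0]]
top0 blue [  77  109   51   68 2450] c [318.4 541.3] box [[239.0, 637.2], [441.9, 612.7], [418.5, 468.5], [216.6, 494.5]]
top0 blue [326 233  21   4  46] c [-21.2 -95.9] box [[-17.6, -67.4], [-11.5, -68.9], [-24.7, -125.5], [-30.9, -124.0]]
```

Request:
arm_command(commands=[-0.09,0.12,-0.05,0,0,0,0,-0.09,0.12,-0.05,0,0,0,0,-0.09,0.12,-0.05,0,0,0,0,-0.09,0.12,-0.05,0,0,0,0,-0.09,0.12,-0.05,0,0,0,0])

```text
t: 17.6
eef_pos: [0.6929, -0.0005, 0.2479]
tool_rot: [0.0, 0.663, 0.748, -0.0]
contact_force: [0.3, 0.9, 0.1]
gripper_width: -0.003
grasp_force: 0.0
```

Run:
```python
from h import *
for f in('t10','t11'):
    a=save('top',f);blobs(a,f,'red',.055);blobs(a,f,'blue',.055)
a=save('wrist','w11');blobs(a,'w11','red',.055);blobs(a,'w11','blue',.05)
im=cv2.cvtColor(cv2.imread('pics/w9.png'),cv2.COLOR_BGR2GRAY).astype(np.float32)
for y in(72,74,76,78,94,96,98,100):
    P=np.array([proj('w9',[*jig(x,y),.0545]) for x in np.arange(88,97,.5)],np.float32)
    print(y,cv2.remap(im,P[:,0][None].copy(),P[:,1][None].copy(),1)[0].astype(int))
print(get_obs()['eef_pos'])
```

```text
t10 red [480  88  18  25 397] c [ 318.3 -590.1] box [[284.2, -560.3], [355.4, -571.0], [349.5, -620.9], [278.4, -610.0]]
t10 red [155 151   8   8  49] c [272.5 389.3] box [[275.2, 402.8], [286.8, 388.3], [270.3, 375.1], [258.6, 389.6]]
t10 red [461 155  24  30 371] c [ 120.9 -512. ] box [[93.6, -472.9], [167.4, -517.4], [146.2, -553.4], [72.6, -508.8]]
t10 red [462 253  26  10 156] c [-135.1 -483.5] box [[-127.1, -446.6], [-124.8, -519.3], [-143.0, -519.5], [-145.3, -446.9]]
t10 blue [  77  109   51   68 2491] c [318.9 542.1] box [[239.0, 636.8], [441.8, 612.3], [418.5, 468.3], [216.6, 494.3]]
t10 blue [326 233  21   4  46] c [-21.2 -95.9] box [[-17.6, -67.4], [-11.5, -68.9], [-24.7, -125.5], [-30.9, -124.0]]
t11 red [480  88  18  24 394] c [ 318.6 -590.2] box [[355.4, -571.0], [349.5, -620.9], [281.3, -610.5], [287.2, -560.7]]
t11 red [155 151   8   8  49] c [272.5 389.3] box [[275.2, 402.8], [286.8, 388.3], [270.3, 375.1], [258.6, 389.6]]
t11 red [461 155  24  30 371] c [ 120.9 -511.9] box [[93.6, -472.9], [167.4, -517.4], [146.2, -553.4], [72.6, -508.8]]
t11 red [462 253  26  10 1
[... 529 characters left out ...]
], [-15.5, -58.1], [8.6, -60.6], [-9.2, -128.6]]
72 [125 125 125 125 126 122 110  88  80  72  61  46  41  44  43  43  42  45]
74 [124 124 124 125 126 123 114  95  83  71  58  46  42  45  43  43  43  43]
76 [124 123 123 124 124 125 127 128 114  85  36  39  41  42  43  43  43  43]
78 [125 127 127 126 126 127 128 128 115  87  43  27  20  22  23  24  25  23]
94 [127 127 127 128 130 129 125 102  87  72  34  32  38  39  38  38  38  40]
96 [129 128 129 129 131 131 125 103  89  76  43  39  43  42  43  44  44  43]
98 [128 128 128 128 128 129 133 131 109  74  43  38  43  44  43  42  41  45]
100 [106 114 126 126 128 130 131 133 131 117  69  46  40  44  44  44  43  44]
[0.69038477 0.00327054 0.24756212]
```

```bash
python3 -c "
from h import *
print(hand_in())"
```

```text
the job is handed in; nothing more can be done
None
```

I handed the job in at about 18 s: the rail is home in the leg, and the clamp was snapped locked, let go, and released with the red lever. It is fully open again, and the arm touched nothing else.

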